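# Close the ear-tip jars at the audiometer desk

### The job

Close both open ear-tip jars: put each cyan cap on the jar whose mouth it fits, plug down and pushed fully home so that its disc rests on the rim all round. The caps and jars differ only a little in size, so match them with care. Let go of the caps, and leave both jars standing upright about where they are.

Things in the scene. Friction and masses are not known exactly. Their poses are not given: they have to be found in the camera images.
- small_grip (a point): Smaller of two loose cyan caps, upright on the desk, grip up. From below: white plug 20 mm high, 40 mm across, lowest 12 mm tapering to 28 mm; disc 4 mm thick, 50 mm across; round grip 22 mm across, 42 mm long, top 66 mm above the foot. Point: on the axis in the grip, 46 mm above the foot, 26 mm above the disc's underside. z up. About 65 g. Falls through the large mouth.
- large_grip (a point): Larger of two loose cyan caps, upright on the desk, grip up. From below: white plug 20 mm high, 50 mm across, lowest 12 mm tapering to 38 mm; disc 4 mm thick, 60 mm across; round grip 22 mm across, 42 mm long, top 66 mm above the foot. Point: on the axis in the grip, 46 mm above the foot, 26 mm above the disc's underside. z up. About 65 g. Stays proud on the small mouth.
- small_mouth (a point): Centre of the mouth, level with the rim, of the smaller of two open white ceramic jars: loose, upright on the desk, 60 mm high, mouth 44 mm across inside, 52 mm outside, grey round foot 72 mm across, 8 mm high; about 450 g, yellow ear tips at the bottom. z up.
- large_mouth (a point): Centre of the mouth, level with the rim, of the larger of two open white ceramic jars: loose, upright on the desk, 60 mm high, mouth 54 mm across inside, 62 mm outside, grey round foot 82 mm across, 8 mm high; about 450 g, yellow ear tips at the bottom. z up. (The third jar, with a red cap, is already closed.)
Mind the look-alikes: they are no part of the job. Leave any purple look-alike of the part that bears small_grip alone. Leave any blue look-alike of the part that bears large_mouth alone.

How it is judged (in metres and radians):
At the end, for the whole second after the job is handed in: Each cap is seated in the jar of its own size: its axis within 10 mm of the mouth's centre, its disc's underside less than 5 mm above the rim and not fallen through (less than 8 mm below), cap and jar upright within 10 degrees, the cap at rest, and each jar's mouth within 50 mm of where it began (horizontal distance between small_grip and small_mouth below 0.01 m and z of small_grip in the frame of small_mouth between 0.018 and 0.031 m and angle between each of small_grip, small_mouth, large_grip, large_mouth's own z axis and vertical below 0.175 rad and distance of each of small_mouth, large_mouth from where it was at the start of the episode below 0.05 m and linear speed of each of small_cap, large_cap below 0.03 m/s and horizontal distance between large_grip and large_mouth below 0.01 m and z of large_grip in the frame of large_mouth between 0.018 and 0.031 m); the robot touches nothing.
It also fails if it takes over 54 s, if anything falls off the work surface, if the arm or the gripper's body presses on something with over 40 N, if the wrist force passes 120 N, or if a joint passes its speed limit or range.

### The arm

A 6-joint arm with a two-finger parallel gripper is mounted at the origin on the work surface. World frame = base frame: x ahead of the robot, y to its left, z up, the work surface at z = 0. Lengths are in m, angles in degrees, forces in N, time in s.
With the tool pointing down it reaches from about 0.4 to 0.825 m from the base axis. Payload 7 kg.
Tool frame: the origin (TCP) lies at the very end of the fingers, on their centre line; the grasp point (between the pads) lies 19 mm behind it; z points along the fingers, y is the line along which they close (so a half turn about z gives the same grasp; the last joint's range is limited). The gripper opens to 88 mm and grips with 3 to 60 N. Pads are 19 mm wide; open, the fingers measure 130 mm over their backs; the gripper's body (78 mm by 193 mm) begins 47 mm behind the grasp point.
Start: joints at [-56.259, 20.546, 0.682, 0, -70.136, -16.507], TCP at [0.2, -0.645, 0.227] pointing down, gripper open.
Joint ranges: [-176.03, 176.03], [-82.01, 121.73], [-58.28, 71.71], [-173.87, 95.51], [-174.79, -0.11], [-173.66, 173.66]. Speed limits (degrees/s): [136.94, 136.94, 172.46, 180, 180, 180].

### API

Orientations are given as [roll, pitch, yaw] about the fixed x, y, z axes, in that order (R = Rz(yaw) Ry(pitch) Rx(roll)).
In Python, from plant import ctrl gives the robot as it stands.
- The arm moves only by the tool carry_out, never from a script. Its argument "deltas" is a list that holds one entry, the list of rows, each a list of 5 numbers: the shift along the tool's x, y, z scaled (see below), then the turn about the tool's z scaled (see below), then the opening, from -1 (shut) to 1 (fully open). A call has 1 to 5 rows; each row is the pose to reach, as a shift and turn from the pose commanded when the call began, along the tool's axes at that moment, turning the shorter way round; what a row does not reach only later rows make up. The controller multiplies each number of a shift by 20 cm and each number of a turn by 2 pi rad. A row lasts 1/10 s, in which the tool goes at most 50 mm and 8.59 degrees, less where a joint would pass 70% of its speed; a pose out of reach is approached as far as the arm can. A call with a number of a shift or a turn outside -1 to 1 is refused whole. A call with a gripper value outside its range is refused whole. The fingers move at their own pace and stop on an object; the grip force is fixed at half the most. Time passes only in rows, so rows that repeat a pose let the fingers close. It gives the time, the measured TCP pose, the force, the opening and the grip force at its end, in the units of the state.
- ctrl.get_obs(): the state, without advancing time (a new reading comes with each control period).
- ctrl.snapshot(name): name is "scene" or "side" or "wrist"; returns a dict with "color" (480x640x3 uint8, red, green, blue), "camera_matrix" (3x3 intrinsics, pixels), "k1" (the pictures are not rectified: a ray, as slopes to the right and down, at radius r is drawn at 1 + k1 r^2 times it, then the intrinsics apply), "R" (3x3) and "t" (3): a world point X has camera coordinates R X + t. Camera axes: x right, y down, z forward; pixel columns grow to the right and rows downward; lengths in m; the calibration is good to about 2 mm. A picture is of the moment at which its call begins. There is no depth.
- ctrl.close_job(): hands the job in; it is judged then, once.
Trained networks look in a picture, given as the dict that the camera call returned (one of the last four; its "shot" number tells which), for a name from the list of things; names that differ only in an ending like _2 or _b are one class to them, and where a whole thing is asked for, a point or a joint stands for the part that bears it (a point fixed in the world has none). Each returns a list of dicts, best first, with "p" (0 to 1); they miss things now and then, are a little off and sometimes report something else, mostly with a low value. They report only what shows in the picture. A call takes as long as a camera call. They do not tell look-alikes from the thing itself.
- ctrl.search_frame(picture, name): "centre" ([column, row] in pixels, amid what is visible of it).
- ctrl.silhouettes(picture, name): "mask" (480x640 bool, what is visible of it) and "centre" ([column, row] in pixels, amid what is visible of it).
- ctrl.spot_point(picture, name): "centre" ([column, row] in pixels: a listed point, or the origin of a listed thing).
The state is a dict: "clock": time; "joint_pos": joint angles; "qvel": joint speeds; "tau": joint torques, N m; "tool_pos": TCP position; "orientation": TCP orientation; "force": force on the tool from outside, world axes, zero at the start; "moment": the same for the moment, N m; "opening": finger opening in m; "gripper_force": force on a finger pad.
Only numpy, scipy, OpenCV 4.12 (cv2) and the standard library are available. Lean on these libraries where they do the work, as an engineer would, in place of code of your own. Each camera call takes 0.05 s, during which the arm holds its last target. There are 200 camera calls.

## Working session

There is one attempt and no reset: what is moved stays moved. The work goes in short steps, Python scripts to look and compute and a tool call to move; the robot and the scene stay as the last step left them, time stands still between calls to the robot, and variables do not carry over. Pictures are saved under pics/ and viewed, at most 10 in all, crops included, and the job is handed in when it is done.

Besides the shell and the picture viewer there is one more tool, called after "Call:" by a JSON object that holds its "api" and its "payload", one argument or row to a line. carry_out: Moves the arm, as the interface text tells. Its arguments: {"type":"object","properties":{"deltas":{"type":"array"}},"required":["deltas"]}

```bash
mkdir -p pics; cat > h.py <<'E'
import numpy as np, cv2
from plant import ctrl
def rays(pic, px):
    K=np.array(pic["camera_matrix"]);k=pic["k1"];R=np.array(pic["R"]);t=np.array(pic["t"])
    d=np.array([k,0,0,0,0],float)
    n=cv2.undistortPoints(np.array([[px]],float),K,d)[0,0]
    v=R.T@np.array([n[0],n[1],1]);return -R.T@t, v
def at_z(pic,px,z):
    c,v=rays(pic,px);return c+v*(z-c[2])/v[2]
def tri(obs):
    A=np.zeros((3,3));b=np.zeros(3)
    for pic,px in obs:
        c,v=rays(pic,px);v=v/np.linalg.norm(v);P=np.eye(3)-np.outer(v,v);A+=P;b+=P@c
    return np.linalg.solve(A,b)
def save(pic,n): cv2.imwrite(f"pics/{n}.png",pic["color"][:,:,::-1])
Z=dict(small_grip=.046,large_grip=.046,small_mouth=.06,large_mouth=.06)
E
python3 - <<'E'
from h import *
for n in ("scene","side","wrist"):
    p=ctrl.snapshot(n);save(p,n)
    print(n,np.round(-np.array(p["R"]).T@np.array(p["t"]),3))
    for k,z in Z.items():
        for d in ctrl.spot_point(p,k):
            print(k,round(d["p"],2),np.round(d["centre"]),np.round(at_z(p,d["centre"],z),3)[:2])
o=ctrl.get_obs();print(o["clock"],o["tool_pos"],o["orientation"],o["opening"],o["force"])
E
```

```text
scene [1.096 0.343 0.588]
small_grip 0.98 [268. 196.] [ 0.457 -0.159]
small_grip 0.91 [307. 173.] [ 0.355 -0.142]
large_grip 0.95 [404. 244.] [0.453 0.099]
small_mouth 0.66 [253. 258.] [ 0.617 -0.068]
large_mouth 0.73 [348. 331.] [0.668 0.121]
large_mouth 0.64 [462. 319.] [0.574 0.239]
side [0.363 0.585 0.485]
small_grip 0.79 [442. 197.] [ 0.356 -0.147]
small_grip 0.61 [386. 187.] [ 0.454 -0.159]
large_grip 0.68 [367. 284.] [0.439 0.1  ]
small_mouth 0.96 [283. 197.] [ 0.611 -0.066]
large_mouth 0.74 [234. 336.] [0.57  0.238]
large_mouth 0.72 [202. 262.] [0.668 0.123]
large_mouth 0.26 [386. 188.] [ 0.451 -0.13 ]
wrist [ 0.135 -0.665  0.384]
0.75 [ 0.1999847  -0.64466732  0.22660853] [-1.79996418e+02  1.36249810e-03 -1.62765068e+02] 0.08797761478003573 [ 0.11680885  1.50654552 -0.26517735]
```

View pics/scene.png

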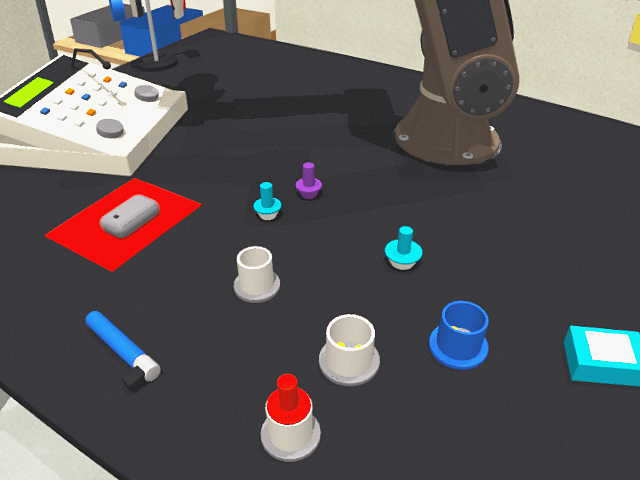

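View pics/side.png

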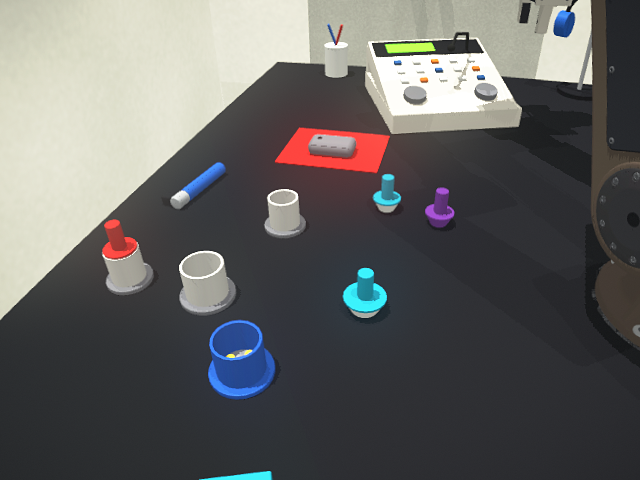

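The scene shows the small cyan cap at (268,196), with the purple look-alike at (307,173). The large cyan cap is at (404,244), the small white jar at (253,258), the large white jar at (348,331), the blue jar at (462,319), and the red-capped jar at (288,400). The side view agrees with this. I'll move above the small cap.

Call:
{"api": "carry_out", "payload": {
  "deltas": [
    [[-0.65,0.65,0,0,0],[-0.65,0.65,0,0,0],[-0.65,0.65,0,0,0],[-0.65,0.65,0,0,0]]
  ]
}}

```text
clock: 1.15
tool_pos: [0.2864, -0.4797, 0.2268]
orientation: [-180.0, 0.0, -162.7]
force: [0.6, -0.3, -0.4]
opening: 0.0611
gripper_force: 0.0
```

Call:
{"api": "carry_out", "payload": {
  "deltas": [
    [[-0.65,0.65,0,0,0],[-0.65,0.65,0,0,0],[-0.65,0.65,0,0,0],[-0.65,0.65,0,0,0]]
  ]
}}

```text
clock: 1.55
tool_pos: [0.3721, -0.317, 0.227]
orientation: [-180.0, 0.1, -162.7]
force: [0.8, -0.6, 0.1]
opening: 0.0435
gripper_force: 0.0
```

Call:
{"api": "carry_out", "payload": {
  "deltas": [
    [[-0.65,0.65,0,0,0],[-0.65,0.65,0,0,0],[-0.65,0.65,0,0,0],[-0.65,0.65,0,0,0],[-0.65,0.65,0,0,0]]
  ]
}}

```text
clock: 2.05
tool_pos: [0.4587, -0.1536, 0.2269]
orientation: [-180.0, 0.1, -162.5]
force: [0.1, -0.3, -0.6]
opening: 0.0437
gripper_force: 0.0
```

```bash
cat >> h.py <<'E'
from scipy.spatial.transform import Rotation as Ro
def state():
    o=ctrl.get_obs();print("t",round(o["clock"],2),"tcp",np.round(o["tool_pos"],4),"rpy",np.round(o["orientation"],2),"op",round(o["opening"],4),"F",np.round(o["force"],1),"g",round(o["gripper_force"],1));return o
def go(target):
    o=ctrl.get_obs();R=Ro.from_euler("xyz",o["orientation"],degrees=True).as_matrix()
    print("go",np.round(target,3),"->",np.round(R.T@(np.array(target)-o["tool_pos"])/0.2,3))
def look(cam,names,n=None):
    p=ctrl.snapshot(cam)
    if n: save(p,n)
    for k in names:
        for d in ctrl.spot_point(p,k):
            print(cam,k,round(d["p"],2),np.round(d["centre"]),np.round(at_z(p,d["centre"],Z[k]),4)[:2])
    return p
E
python3 - <<'E'
from h import *
state(); p=look("wrist",Z,"w1")
print(-np.array(p["R"]).T@np.array(p["t"]))
E
```

```text
t 2.05 tcp [ 0.4587 -0.1536  0.2269] rpy [-1.7999e+02  7.0000e-02 -1.6253e+02] op 0.0437 F [ 0.1 -0.3 -0.6] g 0.0
wrist small_grip 0.94 [361. 128.] [ 0.3599 -0.1376]
wrist small_grip 0.79 [305. 210.] [ 0.4527 -0.1657]
wrist large_grip 0.71 [535. 269.] [0.4389 0.0913]
[ 0.39381402 -0.17401837  0.3844397 ]
```

```bash
cat >> h.py <<'E'
from scipy.optimize import minimize
SH=dict(small_grip=[(.020,.024,.025,.025),(.024,.066,.011,.011)],large_grip=[(.020,.024,.030,.030),(.024,.066,.011,.011)],
 small_mouth=[(0,.008,.036,.036),(.008,.06,.026,.026)],large_mouth=[(0,.008,.041,.041),(.008,.06,.031,.031)])
A=np.linspace(0,2*np.pi,60)
def proj(p,X):
    rv=cv2.Rodrigues(np.array(p["R"]))[0]
    return cv2.projectPoints(X,rv,np.array(p["t"],float),np.array(p["camera_matrix"],float),np.array([p["k1"],0,0,0,0],float))[0][:,0]
def draw(p,parts,x,y,dz=0,S=4):
    m=np.zeros((480*S,640*S),np.uint8)
    for z0,z1,r0,r1 in parts:
        X=np.vstack([np.c_[x+r*np.cos(A),y+r*np.sin(A),0*A+z+dz] for z,r in((z0,r0),(z1,r1))])
        h=cv2.convexHull((proj(p,X)*S+S/2).round().astype(np.int32));cv2.fillConvexPoly(m,h,1)
    return cv2.resize(m.astype(np.float32),(640,480),interpolation=cv2.INTER_AREA)
def cyan(p):
    h=cv2.cvtColor(p["color"],cv2.COLOR_RGB2HSV);return cv2.inRange(h,(83,90,50),(97,255,255))>0
def fit(p,name,xy,mask,dz=0):
    near=draw(p,[(0,.07,.06,.06)],*xy,dz)>0
    m=(mask&near).astype(np.float32)
    f=lambda v:np.abs(draw(p,SH[name],v[0]/1e3,v[1]/1e3,dz)-m).sum()/m.sum()
    r=minimize(f,np.array(xy)*1e3,method="Nelder-Mead",options=dict(initial_simplex=np.array(xy)*1e3+np.array([[0,0],[6,0],[0,6]]),xatol=.05,fatol=1e-4))
    return r.x/1e3,r.fun
def jarmask(p,name,xy):
    best=max(ctrl.silhouettes(p,name),key=lambda d:-np.hypot(*(at_z(p,d["centre"],.04)[:2]-xy)),default=None)
    return None if best is None else best["mask"]
E
python3 - <<'E'
from h import *
G=dict(small_grip=(.456,-.159),large_grip=(.446,.1),small_mouth=(.614,-.067),large_mouth=(.668,.122))
for c in("scene","side","wrist"):
    p=ctrl.snapshot(c)
    if c=="wrist": save(p,"w2")
    for k,g in G.items():
        if c=="wrist" and k!="small_grip": continue
        m=cyan(p) if "grip" in k else jarmask(p,k,g)
        if m is None: print(c,k,"none");continue
        v,e=fit(p,k,g,m);print(c,k,np.round(v,4),round(e,3))
    if c=="scene": print("red",at_z(p,(288,383),.106))
E
```

```text
scene small_grip [ 0.4516 -0.1662] 0.063
scene large_grip [0.4421 0.095 ] 0.045
scene small_mouth [ 0.6132 -0.071 ] 0.064
scene large_mouth [0.6682 0.1228] 0.034
red [0.80413246 0.1222493  0.106     ]
side small_grip [ 0.4524 -0.1635] 0.073
side large_grip [0.443  0.0975] 0.037
side small_mouth [ 0.6133 -0.0677] 0.042
side large_mouth [0.6687 0.125 ] 0.057
wrist small_grip [ 0.4506 -0.1668] 0.101
```

View pics/w1.png

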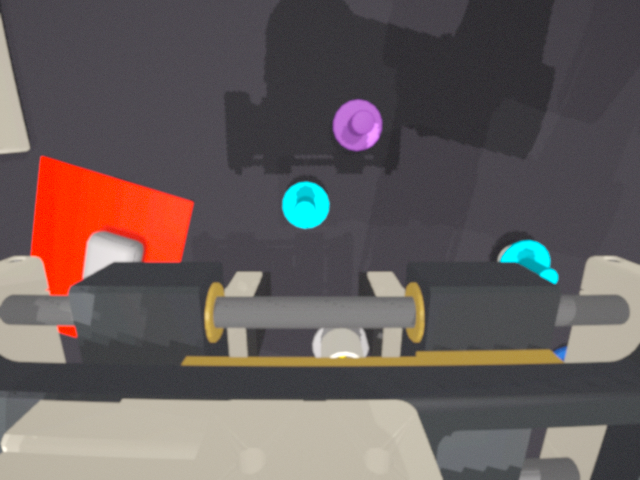

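The wrist picture shows the small cyan cap at (305,205) and the purple one at (358,125). The shape fits from all three cameras agree to within about 2–3 mm. I'll descend on the small cap.

Call:
{"api": "carry_out", "payload": {
  "deltas": [
    [[0.05,-0.045,0,0,0],[0.05,-0.045,0.25,0,0],[0.05,-0.045,0.5,0,0],[0.05,-0.045,0.65,0,0],[0.05,-0.045,0.65,0,0]]
  ]
}}

```text
clock: 3.15
tool_pos: [0.4465, -0.1686, 0.093]
orientation: [179.8, -0.4, -162.8]
force: [0.1, 0.3, 0.7]
opening: 0.0441
gripper_force: 0.0
```

```bash
python3 - <<'E'
from h import *
state(); p=ctrl.snapshot("wrist"); save(p,"w3"); print(fit(p,"small_grip",(.4515,-.165),cyan(p)))
go((.4515,-.1655,.029))
E
```

```text
t 3.15 tcp [ 0.4465 -0.1686  0.093 ] rpy [ 179.85   -0.43 -162.83] op 0.0441 F [0.1 0.3 0.7] g 0.0
(array([ 0.45132902, -0.16610776]), np.float64(0.03777838125824928))
go [ 0.452 -0.166  0.029] -> [-0.02   0.011  0.333]
```

Call:
{"api": "carry_out", "payload": {
  "deltas": [
    [[-0.01,0.01,0.15,0,0],[-0.01,0.01,0.25,0,0],[-0.01,0.01,0.34,0,0],[-0.01,0.01,0.34,0,0],[-0.01,0.01,0.34,0,0]]
  ]
}}

```text
clock: 3.7
tool_pos: [0.4527, -0.1659, 0.0303]
orientation: [-179.9, 0.1, -162.7]
force: [0.1, 0.0, -0.2]
opening: 0.0436
gripper_force: 0.0
```

Call:
{"api": "carry_out", "payload": {
  "deltas": [
    [[0,0,0,0,-1],[0,0,0,0,-1],[0,0,0,0,-1],[0,0,0,0,-1],[0,0,0,0,-1]]
  ]
}}

```text
clock: 4.2
tool_pos: [0.4518, -0.1657, 0.0292]
orientation: [-180.0, 0.1, -162.7]
force: [0.0, 1.0, 6.3]
opening: 0.0215
gripper_force: 30.0
```

Call:
{"api": "carry_out", "payload": {
  "deltas": [
    [[0,0,-0.2,0,-1],[0,0,-0.45,0,-1],[0,0,-0.6,0,-1],[0,0,-0.6,0,-1]]
  ]
}}

```text
clock: 4.6
tool_pos: [0.4541, -0.1659, 0.1532]
orientation: [-179.8, 0.4, -162.7]
force: [0.7, 1.7, -1.1]
opening: 0.0216
gripper_force: 30.0
```

Call:
{"api": "carry_out", "payload": {
  "deltas": [
    [[-0.2,0.05,0,0,-1],[-0.45,0.11,0,0,-1],[-0.7,0.165,0,0,-1],[-0.915,0.217,0,0,-1],[-0.915,0.217,0,0,-1]]
  ]
}}

```text
clock: 5.1
tool_pos: [0.617, -0.0674, 0.1465]
orientation: [-180.0, -0.0, -162.6]
force: [-1.6, 0.0, -1.4]
opening: 0.0218
gripper_force: 30.0
```

Call:
{"api": "carry_out", "payload": {
  "deltas": [
    [[0,0,0,0,-1],[0,0,0,0,-1],[0,0,0,0,-1]]
  ]
}}

```text
clock: 5.4
tool_pos: [0.6123, -0.0706, 0.1485]
orientation: [180.0, -0.0, -162.8]
force: [0.2, -0.0, -0.3]
opening: 0.0214
gripper_force: 30.0
```

```bash
cat > rel.py <<'E'
from h import *
import sys
s,jx,jy=sys.argv[1],float(sys.argv[2]),float(sys.argv[3])
o=state(); tz=o["tool_pos"]; dz=tz[2]-.0287
for c in("scene","side","wrist"):
    p=ctrl.snapshot(c); save(p,f"{s}_{c}_{o['clock']:.1f}")
    a=fit(p,s+"_grip",tz[:2],cyan(p),dz); m=jarmask(p,s+"_mouth",(jx,jy)); print(c,"cap",np.round(a[0],4),round(a[1],3))
    if m is None: continue
    b=fit(p,s+"_mouth",(jx,jy),m)
    d=b[0]-a[0]; R=Ro.from_euler("xyz",o["orientation"],degrees=True).as_matrix()
    print(" jar",np.round(b[0],4),round(b[1],3),"diff",np.round(d,4),"units",np.round((R.T@np.r_[d,0])/.2,4))
E
python3 rel.py small .6133 -.0695
```

```text
t 5.4 tcp [ 0.6123 -0.0706  0.1485] rpy [ 1.7999e+02 -3.0000e-02 -1.6280e+02] op 0.0214 F [ 0.2 -0.  -0.3] g 30.0
scene cap [ 0.6133 -0.0704] 0.324
 jar [ 0.6139 -0.0696] 0.033 diff [0.0006 0.0008] units [-0.0041  0.003  -0.    ]
side cap [ 0.6132 -0.0679] 2.115
 jar [ 0.6145 -0.0699] 0.064 diff [ 0.0012 -0.002 ] units [-0.003  -0.0113 -0.    ]
wrist cap [ 0.612  -0.0707] 0.865
 jar [ 0.6118 -0.0703] 0.52 diff [-0.0002  0.0004] units [0.0004 0.0023 0.    ]
```

```bash
python3 -c "
import cv2
a=cv2.imread('pics/small_scene_5.4.png')[140:340,160:360];b=cv2.imread('pics/small_side_5.4.png')[90:290,180:380]
cv2.imwrite('pics/c1.png',cv2.resize(cv2.hconcat([a,b]),(800,400)))"
```

```text
(no output)
```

View pics/c1.png

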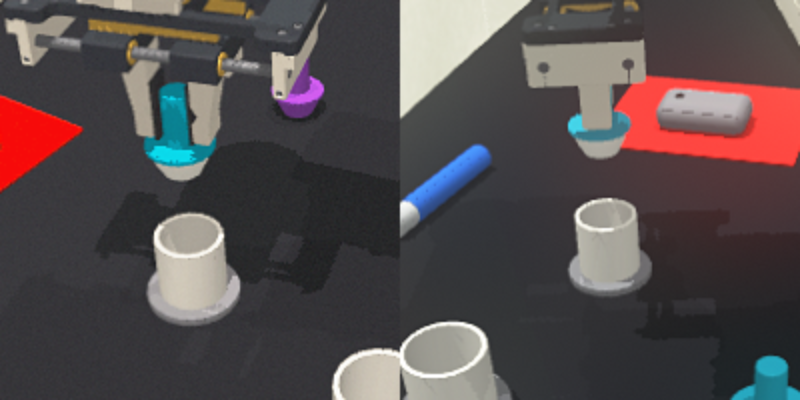

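The left half (scene) shows the cap held straight above the jar at crop (178,160) over (190,235). The right half (side) agrees, at (600,140) over (605,215). I'll lower it gently into the mouth.

Call:
{"api": "carry_out", "payload": {
  "deltas": [
    [[-0.003,0,0.12,0,-1],[-0.003,0,0.24,0,-1],[-0.003,0,0.29,0,-1],[-0.003,0,0.29,0,-1]]
  ]
}}

```text
clock: 6.1
tool_pos: [0.6128, -0.0701, 0.0892]
orientation: [180.0, -0.2, -162.8]
force: [0.1, -0.5, 0.0]
opening: 0.0217
gripper_force: 30.0
```

Call:
{"api": "carry_out", "payload": {
  "deltas": [
    [[0,0,0.01,0,-1],[0,0,0.02,0,-1],[0,0,0.03,0,-1],[0,0,0.04,0,-1],[0,0,0.05,0,-1]]
  ]
}}

```text
clock: 6.6
tool_pos: [0.614, -0.0698, 0.0807]
orientation: [-180.0, 0.0, -162.8]
force: [-0.0, -0.2, -0.7]
opening: 0.0214
gripper_force: 30.0
```

Call:
{"api": "carry_out", "payload": {
  "deltas": [
    [[0,0,0.015,0,-1],[0,0,0.03,0,-1],[0,0,0.045,0,-1],[0,0,0.06,0,-1],[0,0,0.06,0,-1]]
  ]
}}

```text
clock: 7.1
tool_pos: [0.614, -0.07, 0.0693]
orientation: [-180.0, 0.0, -162.7]
force: [-2.9, 0.5, 5.5]
opening: 0.021
gripper_force: 30.0
```

Call:
{"api": "carry_out", "payload": {
  "deltas": [
    [[0,0,0.005,0,-1],[0,0,0.01,0,-1],[0,0,0.01,0,-1]]
  ]
}}

```text
clock: 7.4
tool_pos: [0.6141, -0.07, 0.0692]
orientation: [-179.9, 0.1, -162.7]
force: [-7.9, 1.2, 20.3]
opening: 0.0212
gripper_force: 30.0
```

Call:
{"api": "carry_out", "payload": {
  "deltas": [
    [[0,0,-0.01,0,-1],[0,0,-0.01,0,0],[0,0,-0.01,0,0],[0,0,-0.01,0,0],[0,0,-0.01,0,0]]
  ]
}}

```text
clock: 7.9
tool_pos: [0.6138, -0.0699, 0.0682]
orientation: [180.0, -0.0, -162.8]
force: [-0.2, -0.1, -0.5]
opening: 0.0426
gripper_force: 0.0
```

Call:
{"api": "carry_out", "payload": {
  "deltas": [
    [[0,0,-0.1,0,0],[0,0,-0.3,0,0],[0,0,-0.5,0,0],[0,0,-0.6,0,0],[0,0,-0.6,0,0]]
  ]
}}

```text
clock: 8.4
tool_pos: [0.6158, -0.0698, 0.1924]
orientation: [-179.9, 0.3, -162.7]
force: [-0.0, -0.1, 0.5]
opening: 0.0436
gripper_force: 0.0
```

Call:
{"api": "carry_out", "payload": {
  "deltas": [
    [[0.29,0.52,0,0,0],[0.29,0.52,0,0,0],[0.29,0.52,0,0,0]]
  ]
}}

```text
clock: 8.7
tool_pos: [0.5245, 0.0135, 0.1876]
orientation: [180.0, -0.1, -162.7]
force: [0.6, 1.0, 0.4]
opening: 0.044
gripper_force: 0.0
```

Call:
{"api": "carry_out", "payload": {
  "deltas": [
    [[0.285,0.524,0,0,0],[0.285,0.524,0,0,0],[0.285,0.524,0.2,0,0],[0.285,0.524,0.4,0,0],[0.285,0.524,0.4,0,0]]
  ]
}}

```text
clock: 9.2
tool_pos: [0.4384, 0.0941, 0.1044]
orientation: [-179.9, -0.5, -162.7]
force: [-0.7, 0.0, 0.2]
opening: 0.0435
gripper_force: 0.0
```

Call:
{"api": "carry_out", "payload": {
  "deltas": [
    [[0,0,0,0,0],[0,0,0,0,0],[0,0,0,0,0]]
  ]
}}

```text
clock: 9.5
tool_pos: [0.4434, 0.0958, 0.11]
orientation: [180.0, 0.1, -162.8]
force: [0.1, -0.1, 0.2]
opening: 0.0439
gripper_force: 0.0
```

```bash
python3 - <<'E'
from h import *
o=state(); p=ctrl.snapshot("wrist"); save(p,"w5"); v,e=fit(p,"large_grip",(.442,.0955),cyan(p)); print(v,e)
go((*v,.029))
p=ctrl.snapshot("scene"); save(p,"s5"); print(fit(p,"small_grip",(.6137,-.0699),cyan(p),.04))
p=ctrl.snapshot("side"); print(fit(p,"small_grip",(.6137,-.0699),cyan(p),.04))
a=cv2.imread('pics/s5.png')[140:340,180:480]; cv2.imwrite('pics/c2.png',cv2.resize(a,(750,500)))
E
```

```text
t 9.5 tcp [0.4434 0.0958 0.11  ] rpy [ 1.7997e+02  1.4000e-01 -1.6281e+02] op 0.0439 F [ 0.1 -0.1  0.2] g 0.0
[0.44216078 0.0950665 ] 0.04019603133201599
go [0.442 0.095 0.029] -> [ 0.007 -0.002  0.404]
(array([ 0.61310781, -0.07071824]), np.float64(0.053459566086530685))
(array([ 0.61450636, -0.06740746]), np.float64(0.07451550662517548))
```

View pics/c2.png

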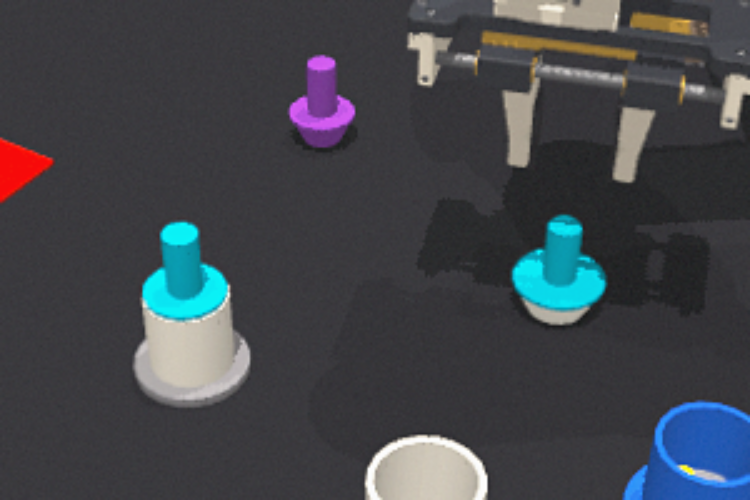

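The crop shows the small cap fully seated on its jar, with the disc flush at (185,290). The large cap stands at (560,280). I'll grasp the large cap.

Call:
{"api": "carry_out", "payload": {
  "deltas": [
    [[0.002,-0.001,0.15,0,0],[0.002,-0.001,0.3,0,0],[0.002,-0.001,0.4,0,0],[0.002,-0.001,0.4,0,0],[0.002,-0.001,0.4,0,0]]
  ]
}}

```text
clock: 10.15
tool_pos: [0.4422, 0.0952, 0.0291]
orientation: [-180.0, -0.0, -162.8]
force: [-0.5, 0.3, 0.1]
opening: 0.0438
gripper_force: 0.0
```

Call:
{"api": "carry_out", "payload": {
  "deltas": [
    [[0,0,0,0,-1],[0,0,0,0,-1],[0,0,0,0,-1],[0,0,0,0,-1],[0,0,0,0,-1]]
  ]
}}

```text
clock: 10.65
tool_pos: [0.4423, 0.0955, 0.0293]
orientation: [180.0, 0.1, -162.7]
force: [-1.2, -0.9, 6.7]
opening: 0.0212
gripper_force: 30.0
```

Call:
{"api": "carry_out", "payload": {
  "deltas": [
    [[0,0,-0.2,0,-1],[0,0,-0.45,0,-1],[0,0,-0.6,0,-1],[0,0,-0.6,0,-1]]
  ]
}}

```text
clock: 11.05
tool_pos: [0.4442, 0.0966, 0.1531]
orientation: [179.9, 0.5, -162.7]
force: [-0.3, -1.0, -2.4]
opening: 0.0216
gripper_force: 30.0
```

Call:
{"api": "carry_out", "payload": {
  "deltas": [
    [[-0.2,-0.036,0,0,-1],[-0.4,-0.073,0,0,-1],[-0.56,-0.102,0,0,-1]]
  ]
}}

```text
clock: 11.35
tool_pos: [0.5563, 0.109, 0.148]
orientation: [180.0, -0.0, -162.8]
force: [-0.2, 0.4, -0.6]
opening: 0.0213
gripper_force: 30.0
```

Call:
{"api": "carry_out", "payload": {
  "deltas": [
    [[-0.2,-0.036,0,0,-1],[-0.4,-0.073,0,0,-1],[-0.5625,-0.1015,0,0,-1],[-0.5625,-0.1015,0,0,-1],[-0.5625,-0.1015,0,0,-1]]
  ]
}}

```text
clock: 11.85
tool_pos: [0.6678, 0.1225, 0.1464]
orientation: [180.0, -0.2, -162.8]
force: [-0.1, 0.2, -0.8]
opening: 0.0213
gripper_force: 30.0
```

Call:
{"api": "carry_out", "payload": {
  "deltas": [
    [[0,0,0,0,-1],[0,0,0,0,-1],[0,0,0,0,-1]]
  ]
}}

```text
clock: 12.15
tool_pos: [0.6677, 0.1229, 0.1492]
orientation: [180.0, 0.0, -162.7]
force: [-0.6, 0.1, -0.8]
opening: 0.0211
gripper_force: 30.0
```

```bash
python3 rel.py large .6684 .1235; python3 -c "
import cv2,glob
a=cv2.imread(glob.glob('pics/large_scene*')[0])[190:390,250:450];b=cv2.imread(glob.glob('pics/large_side*')[0])[140:340,100:300]
cv2.imwrite('pics/c3.png',cv2.resize(cv2.hconcat([a,b]),(800,400)))"
```

```text
t 12.15 tcp [0.6677 0.1229 0.1492] rpy [ 1.7999e+02  4.0000e-02 -1.6275e+02] op 0.0211 F [-0.6  0.1 -0.8] g 30.0
scene cap [0.669  0.1233] 0.34
 jar [0.6683 0.123 ] 0.032 diff [-0.0007 -0.0003] units [ 0.0039 -0.0005 -0.    ]
side cap [0.6676 0.1265] 1.15
 jar [0.6689 0.1238] 0.061 diff [ 0.0014 -0.0027] units [-0.0024 -0.015  -0.    ]
wrist cap [0.6678 0.1228] 0.942
 jar [0.6667 0.1226] 0.844 diff [-0.0011 -0.0001] units [ 0.0054  0.0009 -0.    ]
```

View pics/c3.png

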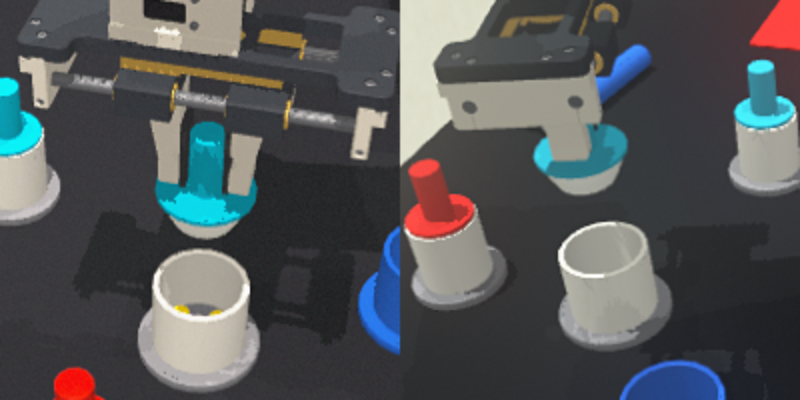

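The large cap hangs straight above the large white jar, at crop (205,195) over (200,285) in the scene view and (580,155) over (605,250) in the side view. The red-capped jar is clear of the gripper. I'll lower it the same way.

Call:
{"api": "carry_out", "payload": {
  "deltas": [
    [[0,-0.002,0.12,0,-1],[0,-0.002,0.24,0,-1],[0,-0.002,0.29,0,-1],[0,-0.002,0.29,0,-1]]
  ]
}}

```text
clock: 12.85
tool_pos: [0.6674, 0.122, 0.0889]
orientation: [-180.0, -0.2, -162.8]
force: [0.2, -0.1, -1.1]
opening: 0.0218
gripper_force: 30.0
```

Call:
{"api": "carry_out", "payload": {
  "deltas": [
    [[0,0,0.01,0,-1],[0,0,0.02,0,-1],[0,0,0.03,0,-1],[0,0,0.04,0,-1],[0,0,0.05,0,-1]]
  ]
}}

```text
clock: 13.35
tool_pos: [0.6685, 0.1225, 0.0808]
orientation: [180.0, 0.0, -162.8]
force: [0.5, -0.4, -2.0]
opening: 0.0216
gripper_force: 30.0
```

Call:
{"api": "carry_out", "payload": {
  "deltas": [
    [[0,0,0.015,0,-1],[0,0,0.03,0,-1],[0,0,0.045,0,-1],[0,0,0.055,0,-1],[0,0,0.055,0,-1]]
  ]
}}

```text
clock: 13.85
tool_pos: [0.6684, 0.1224, 0.0695]
orientation: [-180.0, -0.0, -162.8]
force: [-0.6, 0.6, -1.3]
opening: 0.0216
gripper_force: 30.0
```

Call:
{"api": "carry_out", "payload": {
  "deltas": [
    [[0,0,0.005,0,-1],[0,0,0.01,0,-1],[0,0,0.015,0,-1],[0,0,0.015,0,-1]]
  ]
}}

```text
clock: 14.25
tool_pos: [0.6686, 0.1225, 0.0693]
orientation: [-180.0, 0.1, -162.7]
force: [-8.7, -0.4, 16.3]
opening: 0.0213
gripper_force: 30.0
```

Call:
{"api": "carry_out", "payload": {
  "deltas": [
    [[0,0,-0.01,0,-1],[0,0,-0.01,0,0],[0,0,-0.01,0,0],[0,0,-0.01,0,0],[0,0,-0.01,0,0]]
  ]
}}

```text
clock: 14.75
tool_pos: [0.6683, 0.1224, 0.0681]
orientation: [-180.0, -0.0, -162.8]
force: [-0.5, 1.1, -0.3]
opening: 0.0428
gripper_force: 0.0
```

Call:
{"api": "carry_out", "payload": {
  "deltas": [
    [[0,0,-0.1,0,0],[0,0,-0.3,0,0],[0,0,-0.5,0,0],[0,0,-0.75,0,0],[0,0,-0.9,0,0]]
  ]
}}

```text
clock: 15.25
tool_pos: [0.6695, 0.1225, 0.2528]
orientation: [-180.0, 0.2, -162.7]
force: [1.2, -0.9, -0.1]
opening: 0.0439
gripper_force: 0.0
```

Call:
{"api": "carry_out", "payload": {
  "deltas": [
    [[0.4,-0.2,0,0,0],[0.4,-0.2,0,0,0],[0.4,-0.2,0,0,0],[0.4,-0.2,0,0,0],[0.4,-0.2,0,0,0]]
  ]
}}

```text
clock: 15.75
tool_pos: [0.6044, 0.0609, 0.2486]
orientation: [180.0, 0.0, -162.8]
force: [-0.7, 0.5, -0.1]
opening: 0.044
gripper_force: 0.0
```

```bash
python3 - <<'E'
from h import *
state()
P={c:ctrl.snapshot(c) for c in("scene","side")}
for c,p in P.items():
    save(p,"end_"+c)
    for k,g in(("small",(.6137,-.07)),("large",(.6684,.1228))):
        print(c,k,fit(p,k+"_grip",g,cyan(p),.04))
a=cv2.imread('pics/end_scene.png')[220:420,210:410];b=cv2.imread('pics/end_side.png')[140:340,150:350]
cv2.imwrite('pics/c4.png',cv2.resize(cv2.hconcat([a,b]),(800,400)))
E
```

```text
t 15.75 tcp [0.6044 0.0609 0.2486] rpy [ 1.8000e+02  2.0000e-02 -1.6276e+02] op 0.044 F [-0.7  0.5 -0.1] g 0.0
scene small (array([ 0.61321206, -0.07077186]), np.float64(0.05586472526192665))
scene large (array([0.66809838, 0.12231289]), np.float64(0.040271636098623276))
side small (array([ 0.61483121, -0.06769146]), np.float64(0.07564252614974976))
side large (array([0.66909355, 0.12481713]), np.float64(0.05025671422481537))
```

View pics/c4.png

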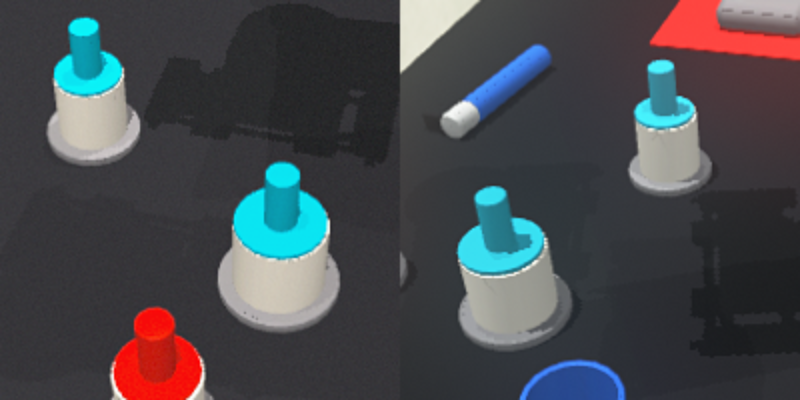

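Both caps sit flush on their jars: small at (90,75) and large at (282,222) in the scene crop. The side view confirms it, and the gripper is clear.

```bash
python3 -c "
from plant import ctrl
print(ctrl.close_job())"
```

```text
the job is handed in; nothing more can be done
None
```

Both cyan caps are fully seated on the jars of their own size, both jars are upright about where they started, and the job is handed in (no verdict was returned).

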